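# Clear the bench lap and hold its bayonet collar home

### The job

First clear the two black stone offcuts off the white lap disc into the empty scrap tin. Then take the knurled collar on the lap's spindle and turn it until its hidden keyways drop over the drive pins, push it fully home against the spring ring, and finish while still holding it pressed home in the gripper's fingers, so that I can do up the grub screw. Leave the other things on the bench where they are.

Things in the scene. Friction and masses are not known exactly. Their poses are not given: they have to be found in the camera images.
- lap: bench lap: round motor housing 240 mm across with a control box on its -x side, gutter 278 mm across 78 to 87 mm above the bench, and on top a white lap disc 250 mm across, its upper face 98 mm above the bench. Disc and spindle do not turn. Origin: on the spindle's axis, at bench height; z up, x away from the control box
- lap_seat (a point): point on the lap's vertical spindle axis, 105 mm above the bench (7 mm above the disc), where the centre of the collar's underside lies when the collar is fully home. The steel spindle, 15 mm thick, ends 26 mm above this point. Axes as the lap's
- pins (a point): point on the spindle's axis level with the tops of three drive pins, 11 mm above the seat. The pins are 5 mm thick, 120 degrees apart, and reach to 13 mm from the axis. At the start the collar stands on them
- pressure_ring (a joint): how far the sprung steel ring round the spindle (52 mm across) is pressed down, m: 0 with its top 5 mm above the seat point, 0.005 pressed right down, where it stops hard. It pushes back with about 6 N at first and about 11 N right down
- collar: steel collar, 40 mm tall, about 0.18 kg: knurled head 42 mm across (its top 12 mm) over a plain skirt 39 mm across. It starts upright on the spindle, resting on the pins, 11 mm above its seat, and turns freely there with 0.8 mm play round the spindle. Origin: centre of its underside; z up its axis; where the keyways lie about its axes is not known
- collar_top (a point): centre of the collar's top face. Hidden inside, open below, are three keyways 120 degrees apart, 9 mm wide, catching the pins within about 0.15 rad either way; no mark shows where. A turn of at most 1.7 rad either way brings them over the pins: the collar then sinks 6 mm under its weight, if not held up, to the ring; 5 mm more is fully home
- offcut_a: offcut of black stone, 34 x 18 mm and 22 mm high (a sloping top to 27 mm), about 22 g, lying on the white lap disc to one side of the collar. Origin: centre of its underside; x runs along its length, which points roughly towards the spindle, y across its 18 mm width
- offcut_b: offcut of black stone, 28 x 18 mm and 22 mm high (a sloping top to 27 mm), about 22 g, lying on the white lap disc across the collar from the other. Origin and axes as the other offcut
- scrap_tin: empty round steel scrap tin without a lid, standing on the bench to one side of the lap: 112 mm across, 69 mm high, walls 3 mm, floor 3 mm (some stone dust on it). Origin: centre of its underside
- bead_dish: white ceramic dish with nine finished black beads in it, 110 mm across the rim, 30 mm high; bystander. Origin: centre of its underside
- caliper: steel caliper lying flat, 170 mm long, 8 mm high; bystander. Origin: on its beam, mid-length; x runs along the beam
- rotary_tool: black hand-held rotary tool lying down, about 200 mm long, 48 mm thick; bystander. Origin: under its middle; x runs along it from the bit to the tail
- brown_bottle: brown glass bottle with white cap, 52 mm diameter, 115 mm tall; bystander. Origin: centre of its underside
- cream_jar: white plastic jar with lid, 72 mm diameter, 55 mm tall; bystander. Origin: centre of its underside
- stone_block: rough block of black stone, 85 x 60 x 45 mm (55 mm at its highest lump), on the bench; bystander. Origin: centre of its underside
- brush: flat brush lying down, 170 mm long; bystander. Origin: on its length, on the bench; x runs along it
- spray_bottle: white spray bottle with red trigger, 80 mm diameter, 200 mm tall; bystander. Origin: centre of its underside

How it is judged:
By the outcome, as a careful person would: the job done as asked, in the order asked, and still so for the second after the job is handed in, while the arm keeps its last pose, push and grip.
It also fails if it takes over 64 s, if anything falls off the work surface, if the arm or the gripper's body presses on something with over 40 N, if the wrist force passes 120 N, or if a joint passes its speed limit or range.

### The arm

A 6-joint arm with a two-finger parallel gripper is mounted at the origin on the work surface. World frame = base frame: x ahead of the robot, y to its left, z up, the work surface at z = 0. Lengths are in m, angles in degrees, forces in N, time in s.
With the tool pointing down it reaches from about 0.35 to 0.875 m from the base axis. Payload 4.2 kg.
Tool frame: the origin (TCP) lies midway between the tips of the shut fingers; the grasp point (between the pads) lies 19 mm behind it (r.pinch_z is the distance from the TCP to the grasp point, in m); z points along the fingers, y is the line along which they close (so a half turn about z gives the same grasp; the last joint's range is limited). The gripper opens to 87 mm and grips with 3 to 60 N. Pads are 19 mm wide; open, the fingers measure 117 mm over their backs; the gripper's body (75 mm by 190 mm) begins 51 mm behind the grasp point.
Start: joints at [89.76, 22.042, 0.453, 0, -68.411, -14.817], TCP at [0.162, 0.604, 0.223] pointing down, gripper open.
Joint ranges: [-179.83, 179.83], [-69.29, 118.12], [-61.27, 80.66], [-181.25, 117.63], [-171.15, -9.14], [-177.46, 177.46]. Speed limits (degrees/s): [159.86, 159.86, 180, 180, 180, 180].

### API

Orientations are given as a 3x3 rotation matrix whose columns are the frame's x, y, z axes.
In Python, from station import r, imaging, models gives the robot as it stands. The module is installed in compiled form; this text tells all that it offers.
- The arm moves only by the tool apply_moves, never from a script. Its argument "moves" is a list of rows, each a list of 2 entries, a list of its own where there are three numbers: the shift along the tool's x, y, z in m, then the turn about the tool's z in degrees. A call has 1 to 5 rows; each row shifts and turns the commanded pose from where the row before left it, along the tool's axes as they then stand; what a row does not reach is not made up. A row lasts 1/12 s, in which the tool goes at most 41.7 mm and 7.16 degrees, less where a joint would pass 70% of its speed; a pose out of reach is approached as far as the arm can. A call is refused whole if a number of a shift passes 0.0417 or a number of a turn 7.16, either way. A call with a gripper value outside its range is refused whole. "hand" is the finger opening in m, from 0 to 0.087, set as the call begins (left out, the last holds). The fingers move at their own pace and stop on an object; the grip force is fixed at half the most. Time passes only in rows, so rows that do not move let the fingers close. It gives the time, the measured TCP pose, the force, the opening and the grip force at its end, in the units of the state.
- r.sense(): the state, without advancing time (a new reading comes with each control period).
- imaging.capture(name): name is "scene" or "top" or "wrist"; returns a dict with "frame" (480x640x3 uint8, blue, green, red), "intrinsics" (3x3 intrinsics, pixels), "eye" and "orientation" of the camera in the world. Camera axes: x right, y down, z forward; pixel columns grow to the right and rows downward; lengths in m; the calibration is good to about 2 mm. A picture is of the moment at which its call begins. There is no depth.
- r.finish_job(): hands the job in; it is judged then, once.
Trained networks look in a picture, given as the dict that the camera call returned (one of the last four; its "shot" number tells which), for a name from the list of things; names that differ only in an ending like _2 or _b are one class to them, and where a whole thing is asked for, a point or a joint stands for the part that bears it (a point fixed in the world has none). Each returns a list of dicts, best first, with "confidence" (0 to 1); they miss things now and then, are a little off and sometimes report something else, mostly with a low value. They report only what shows in the picture. A call takes as long as a camera call.
- models.cut_out(picture, target): "region" (480x640 bool, what is visible of it) and "extent" ([left, top, width, height] as shares, 0 to 1, of the picture: columns of its width, rows of its height, round what is visible of it).
- models.place_of(picture, target): "at" ([column, row] as shares, 0 to 1, of the picture: columns of its width, rows of its height: a listed point, or the origin of a listed thing).
The state is a dict: "time_s": time; "joints": joint angles; "joint_velocities": joint speeds; "effort": joint torques, N m; "tcp_pos": TCP position; "ee_rot": TCP orientation; "wrist_force": force on the tool from outside, world axes, zero at the start; "moment": the same for the moment, N m; "gripper_width": opening from 0.0 (shut) to 1.0 (fully open); "gripper_force": force on a finger pad.
Only numpy, scipy, OpenCV 4.12 (cv2) and the standard library are available. Lean on these libraries where they do the work, as an engineer would, in place of code of your own. Each camera call takes 0.05 s, during which the arm holds its last target. There are 200 camera calls.

## Working session

There is one attempt and no reset: what is moved stays moved. The work goes in short steps, Python scripts to look and compute and a tool call to move; the robot and the scene stay as the last step left them, time stands still between calls to the robot, and variables do not carry over. Pictures are saved under pics/ and viewed, at most 10 in all, crops included, and the job is handed in when it is done.

Besides the shell and the picture viewer there is one more tool, called by a JSON object that holds its "fn" and its "kwargs", one argument or row to a line. apply_moves: Moves the arm, as the interface text tells. Its arguments: {"type":"object","properties":{"moves":{"type":"array"},"hand":{"type":"number"}},"required":["moves"]}

```bash
mkdir -p pics; cat > h.py <<'E'
from station import r, imaging, models
import numpy as np, cv2
def px(p,at): return np.array([at[0]*640,at[1]*480])
def ray(p,uv,z):
    d=np.linalg.solve(p["intrinsics"],[uv[0],uv[1],1.]); d=np.array(p["orientation"])@d
    e=np.array(p["eye"]); return e+d*(z-e[2])/d[2]
def proj(p,X):
    c=np.array(p["orientation"]).T@(np.array(X)-np.array(p["eye"])); u=p["intrinsics"]@c; return u[:2]/u[2]
E
python3 - <<'E'
from h import *
s=r.sense(); print(s["tcp_pos"],np.round(s["ee_rot"],3),s["wrist_force"],s["time_s"],r.pinch_z)
for n in("top","scene"):
    p=imaging.capture(n); cv2.imwrite(f"pics/{n}0.png",p["frame"]); print(n,np.round(p["eye"],3))
    for t,z in(("collar_top",.156),("lap_seat",.105),("offcut_a",.098),("scrap_tin",0),("spray_bottle",0),("brown_bottle",0)):
        for d in models.place_of(p,t)[:2]:
            u=px(p,d["at"]); print(t,round(d["confidence"],2),u.round(),ray(p,u,z).round(4))
E
```

```text
[0.16217314 0.60296229 0.22149022] [[ 0.966 -0.26  -0.   ]
 [-0.26  -0.966 -0.002]
 [ 0.     0.002 -1.   ]] [ 0.04115187 -0.09298527 -0.32715805] 0.0 0.0187
top [0.276 0.019 1.508]
collar_top 0.69 [318. 240.] [0.52   0.0171 0.156 ]
collar_top 0.28 [220. 186.] [0.6526 0.2444 0.156 ]
lap_seat 0.79 [320. 238.] [0.5326 0.0117 0.105 ]
offcut_a 0.74 [322. 250.] [0.5063 0.008  0.098 ]
offcut_a 0.6 [286. 229.] [0.5574 0.0924 0.098 ]
scrap_tin 0.76 [433. 254.] [ 0.5063 -0.2758  0.    ]
scrap_tin 0.29 [219. 187.] [0.6923 0.2722 0.    ]
spray_bottle 0.62 [130. 211.] [0.6313 0.504  0.    ]
brown_bottle 0.85 [219. 187.] [0.6923 0.2734 0.    ]
scene [1.275 0.521 0.74 ]
collar_top 0.8 [305. 213.] [0.5224 0.0094 0.156 ]
lap_seat 0.79 [308. 228.] [0.5071 0.0055 0.105 ]
offcut_a 0.6 [286. 211.] [ 0.4666 -0.0905  0.098 ]
offcut_a 0.48 [333. 254.] [0.5541 0.1054 0.098 ]
scrap_tin 0.94 [225. 226.] [ 0.5034 -0.2753  0.    ]
spray_bottle 0.89 [490. 389.] [0.634  0.5073 0.    ]
spray_bottle 0.38 [226. 226.] [ 0.5017 -0.2754  0.    ]
brown_bottle 0.94 [368. 355.] [0.689  0.2758 0.    ]
```

View pics/top0.png

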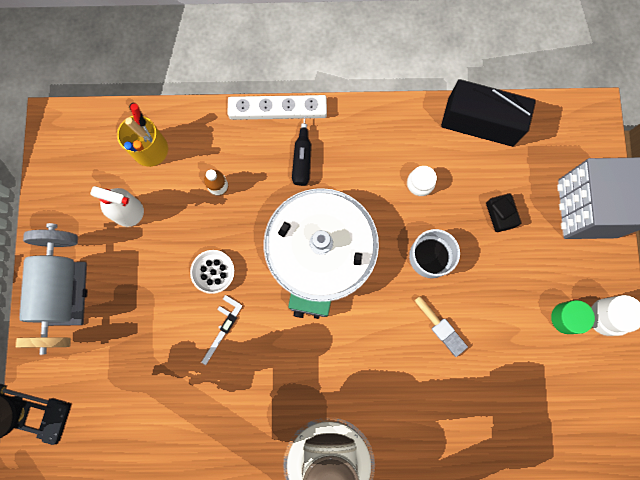

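View pics/scene0.png

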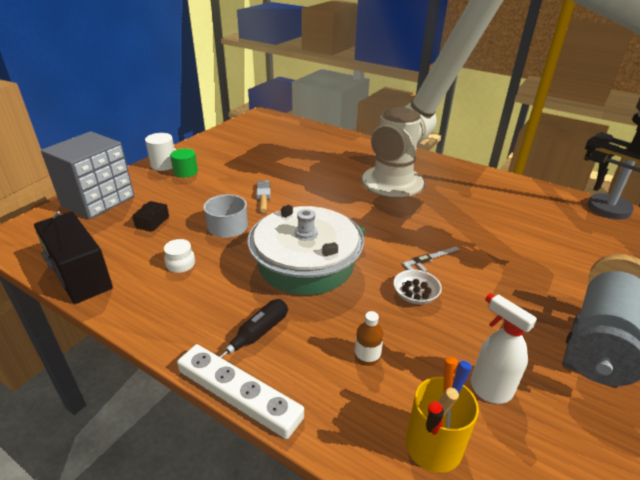

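Top view: offcuts at about (285,229) and (358,258) on the disc, collar at (320,239), tin at (434,253). The path to the lap is clear at height, so I'll raise the arm and go over for a closer look.

{"fn": "apply_moves", "kwargs": {
  "moves": [
    [[0,0,-0.04],0],
    [[0,0,-0.04],0],
    [[0,0,-0.04],0],
    [[0.024,0.024,0],0],
    [[0.024,0.024,0],0]
  ]
}}

```text
time_s: 1.12
tcp_pos: [0.1961, 0.5462, 0.3453]
ee_rot: [[0.966, -0.258, 0.001], [-0.258, -0.966, 0.006], [-0.001, -0.006, -1.0]]
wrist_force: [1.3, -0.8, 0.1]
gripper_width: 1.003
gripper_force: 0.0
```

{"fn": "apply_moves", "kwargs": {
  "moves": [
    [[0.024,0.024,0],0],
    [[0.024,0.024,0],0],
    [[0.024,0.024,0],0],
    [[0.024,0.024,0],0],
    [[0.024,0.024,0],0]
  ]
}}

```text
time_s: 1.53
tcp_pos: [0.2814, 0.396, 0.3428]
ee_rot: [[0.966, -0.259, 0.0], [-0.259, -0.966, 0.001], [0.0, -0.001, -1.0]]
wrist_force: [0.8, 0.9, 0.3]
gripper_width: 0.994
gripper_force: 0.0
```

{"fn": "apply_moves", "kwargs": {
  "moves": [
    [[0.024,0.024,0],0],
    [[0.024,0.024,0],0],
    [[0.024,0.024,0],0],
    [[0.024,0.024,0],0],
    [[0.024,0.024,0],0]
  ]
}}

```text
time_s: 1.95
tcp_pos: [0.366, 0.249, 0.343]
ee_rot: [[0.966, -0.259, 0.001], [-0.259, -0.966, 0.001], [0.0, -0.001, -1.0]]
wrist_force: [0.9, 0.2, -0.7]
gripper_width: 1.0
gripper_force: 0.0
```

{"fn": "apply_moves", "kwargs": {
  "moves": [
    [[0.024,0.024,0],0],
    [[0.024,0.024,0],0],
    [[0.024,0.024,0],0],
    [[0.02,0.024,0],0],
    [[0.01,0.02,0],0]
  ]
}}

```text
time_s: 2.37
tcp_pos: [0.435, 0.1101, 0.3425]
ee_rot: [[0.965, -0.261, 0.0], [-0.261, -0.965, -0.0], [0.0, 0.0, -1.0]]
wrist_force: [0.6, 0.7, 0.4]
gripper_width: 0.999
gripper_force: 0.0
```

```bash
cat >> h.py <<'E'
def offcuts(p,z=.118,c=(.522,.012)):
    """dark blobs on the disc: centre and long axis at height z"""
    g=p["frame"].max(2); m=np.zeros(g.shape,np.uint8)
    q=np.array([proj(p,[c[0]+.115*np.cos(a),c[1]+.115*np.sin(a),.098]) for a in np.linspace(0,6.28,60)])
    cv2.fillPoly(m,[q.astype(int)],1); m&=(g<60).astype(np.uint8)
    n,l,st,ct=cv2.connectedComponentsWithStats(m)
    for i in range(1,n):
        if st[i,4]<40: continue
        P=np.argwhere(l==i)[:,::-1]
        W=np.array([ray(p,u,z)[:2] for u in P],np.float32)
        b=cv2.minAreaRect(W*1000); pts=cv2.boxPoints(b); e=pts[1]-pts[0]; f=pts[2]-pts[1]
        e=e if np.hypot(*e)>np.hypot(*f) else f
        print("blob",ct[i].round(),st[i,4],"mm",np.round(b[0],1),np.round(b[1],1),"yaw",np.degrees(np.arctan2(e[1],e[0])).round(1))
def state():
    s=r.sense(); R=np.array(s["ee_rot"]); print("t",round(s["time_s"],2),"tcp",np.round(s["tcp_pos"],4),"yaw",np.degrees(np.arctan2(R[1,0],R[0,0])).round(1),"tilt",R[:,2].round(3),"j",np.round(s["joints"],1),"F",np.round(s["wrist_force"],1),"M",np.round(s["moment"],2),"w",round(s["gripper_width"]*87,1),s["gripper_force"])
    return s
def delta(t,yaw=None):
    s=r.sense(); R=np.array(s["ee_rot"]); print("tool shift",(R.T@(np.array(t)-s["tcp_pos"])).round(4))
    if yaw is not None:
        d=-(yaw-np.degrees(np.arctan2(R[1,0],R[0,0]))); print("turn mod180",((d+90)%180-90).round(1))
E
python3 - <<'E'
from h import *
state()
p=imaging.capture("wrist"); cv2.imwrite("pics/w1.png",p["frame"]); print(np.round(p["eye"],3),np.round(p["orientation"],2).tolist())
for t,z in(("collar_top",.156),("offcut_a",.098),("lap_seat",.105),("scrap_tin",0)):
    for d in models.place_of(p,t)[:2]:
        u=px(p,d["at"]); print(t,round(d["confidence"],2),u.round(),ray(p,u,z).round(4))
offcuts(p)
E
```

```text
t 2.37 tcp [0.435  0.1101 0.3425] yaw -15.2 tilt [ 0. -0. -1.] j [ 35.1   0.4 -10.    0.  -79.5  39.8] F [0.6 0.7 0.4] M [-0.    0.01 -0.03] w 86.9 0.0
[0.512 0.09  0.504] [[-0.26, -0.92, -0.28], [-0.96, 0.25, 0.08], [-0.0, 0.29, -0.96]]
collar_top 0.82 [409.  75.] [0.5219 0.0122 0.156 ]
offcut_a 0.96 [494. 100.] [ 0.4818 -0.0726  0.098 ]
offcut_a 0.69 [293.  69.] [0.5559 0.0996 0.098 ]
lap_seat 0.54 [495.  99.] [ 0.4822 -0.0714  0.105 ]
scrap_tin 0.92 [630.  35.] [ 0.5021 -0.2669  0.    ]
blob [292.  67.] 855 mm [555.1  99.4] [17.7 33.7] yaw -31.5
blob [500.  99.] 867 mm [482.1 -70.9] [24.3 27. ] yaw -8.4
```

View pics/w1.png

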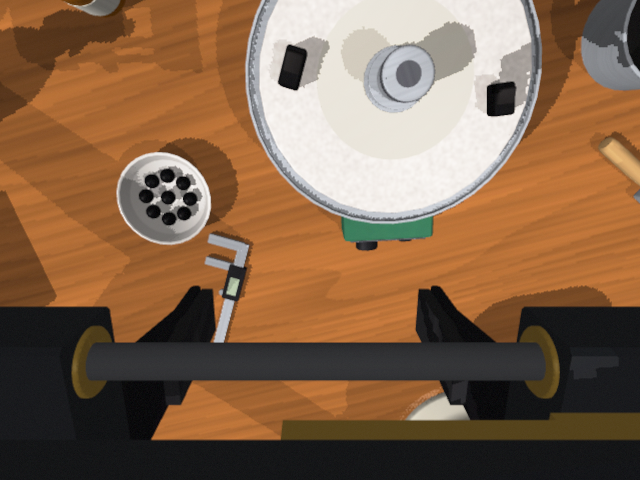

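The wrist view shows offcut a at (293,67), offcut b at (500,99) and the collar at (409,75), all near the frame's top edge. I'll centre the lap in view before fixing the offcut yaws, since both look more tangential than described.

{"fn": "apply_moves", "kwargs": {
  "moves": [
    [[0.03,0.015,0],0],
    [[0.03,0.015,0],0],
    [[0.03,0.015,0],0],
    [[0.03,0.015,0],0],
    [[0.03,0.015,0],0]
  ]
}}

```text
time_s: 3.03
tcp_pos: [0.5605, 0.0011, 0.3426]
ee_rot: [[0.966, -0.257, 0.0], [-0.257, -0.966, 0.0], [0.0, -0.0, -1.0]]
wrist_force: [0.4, 0.9, 0.5]
gripper_width: 1.002
gripper_force: 0.0
```

```bash
python3 - <<'E'
from h import *
state()
p=imaging.capture("wrist"); print(np.round(p["eye"],3))
for t,z in(("collar_top",.156),("offcut_a",.098),("lap_seat",.105),("scrap_tin",0)):
    for d in models.place_of(p,t)[:2]:
        u=px(p,d["at"]); print(t,round(d["confidence"],2),u.round(),ray(p,u,z).round(4))
for z in(.098,.12):offcuts(p,z)
out=[]
for c in((.555,.099),(.482,-.071)):
    u=proj(p,[*c,.11]).astype(int); print(u); k=p["frame"][max(u[1]-50,0):u[1]+50,max(u[0]-50,0):u[0]+50]; out.append(cv2.resize(np.clip(k.astype(float)*2.0,0,255).astype(np.uint8),(400,400),interpolation=cv2.INTER_CUBIC))
cv2.imwrite("pics/w2.png",np.hstack(out))
E
```

```text
t 3.03 tcp [0.5605 0.0011 0.3426] yaw -14.9 tilt [ 0.  0. -1.] j [ 16.7  12.3   3.6  -0.  -81.3  58.4] F [0.4 0.9 0.5] M [ 0.14 -0.03  0.01] w 87.2 0.0
[ 0.637 -0.018  0.504]
collar_top 0.87 [314. 256.] [0.522  0.0142 0.156 ]
offcut_a 0.91 [406. 253.] [ 0.4815 -0.0732  0.098 ]
offcut_a 0.56 [224. 228.] [0.5561 0.0997 0.098 ]
lap_seat 0.64 [317. 236.] [0.5253 0.0104 0.105 ]
scrap_tin 0.82 [549. 172.] [ 0.5012 -0.2735  0.    ]
scrap_tin 0.17 [184. 398.] [0.3107 0.2643 0.    ]
blob [221. 230.] 701 mm [553.4 103.2] [19.8 39.6] yaw -31.6
blob [409. 256.] 590 mm [477.1 -75.6] [20.7 34. ] yaw -10.8
blob [221. 230.] 701 mm [558.   96.7] [18.7 37.5] yaw -31.6
blob [409. 256.] 590 mm [485.8 -72.5] [19.5 32.1] yaw -10.8
[222 231]
[406 257]
```

View pics/w2.png

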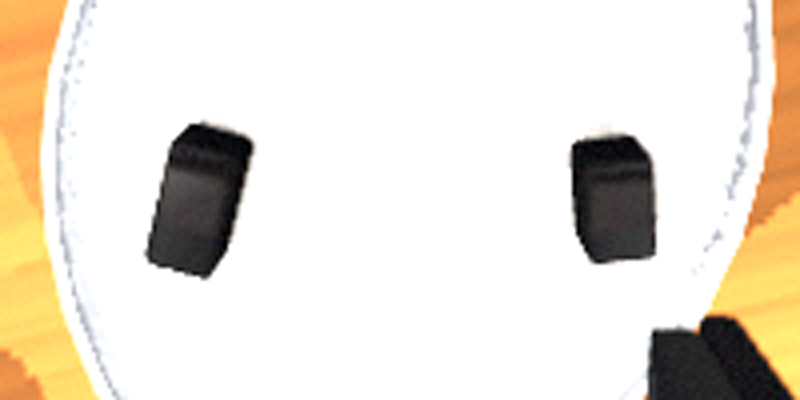

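Both offcuts lie with their length tangential (yaw about -31° and -11°). Grasping across their 18 mm width gives a radial closing line, and the gripper body still clears the collar. Going for a.

{"fn": "apply_moves", "kwargs": {
  "moves": [
    [[-0.01,-0.031,0.02],0],
    [[-0.01,-0.031,0.02],0],
    [[-0.01,-0.032,0.02],0],
    [[0,0,0.04],5.4],
    [[0,0,0.04],5.4]
  ],
  "hand": 0.055
}}

```text
time_s: 3.7
tcp_pos: [0.5546, 0.103, 0.2035]
ee_rot: [[0.9, -0.435, 0.005], [-0.435, -0.9, 0.003], [0.004, -0.005, -1.0]]
wrist_force: [0.4, 1.1, -0.2]
gripper_width: 0.713
gripper_force: 0.0
```

{"fn": "apply_moves", "kwargs": {
  "moves": [
    [[0,0,0.02],5.4],
    [[0,0,0],0],
    [[0,0,0],0]
  ]
}}

```text
time_s: 3.95
tcp_pos: [0.5543, 0.1003, 0.183]
ee_rot: [[0.857, -0.515, -0.0], [-0.515, -0.857, -0.001], [0.0, 0.001, -1.0]]
wrist_force: [-0.6, 0.9, -0.1]
gripper_width: 0.637
gripper_force: 0.0
```

```bash
python3 - <<'E'
from h import *
state(); delta([.556,.0997,.102],-31)
p=imaging.capture("wrist"); 
for d in models.place_of(p,"offcut_a")[:2]:
        u=px(p,d["at"]); print(round(d["confidence"],2),u.round(),ray(p,u,.098).round(4))
offcuts(p,.12)
E
```

```text
t 3.95 tcp [0.5543 0.1003 0.183 ] yaw -31.0 tilt [-0.    -0.001 -1.   ] j [ 26.8  17.9 -11.8   0.  -60.4  32.3] F [-0.6  0.9 -0.1] M [ 0.08 -0.04  0.03] w 55.5 0.0
tool shift [ 0.0017 -0.0005  0.081 ]
turn mod180 0.0
0.63 [624. 205.] [ 0.4814 -0.0732  0.098 ]
0.62 [318. 243.] [0.5563 0.0985 0.098 ]
blob [627. 207.] 1321 mm [490.7 -60. ] [16. 33.] yaw -18.3
blob [483. 213.] 347 mm [528.8   5.3] [10.9 35.6] yaw -88.1
blob [317. 251.] 1829 mm [558.4  97.8] [16.9 36.7] yaw -31.5
blob [412. 343.] 5536 mm [474.1  77.5] [80.5 51.7] yaw 23.9
blob [519. 334.] 6422 mm [443.3  21.6] [85.1 49. ] yaw 59.0
```

{"fn": "apply_moves", "kwargs": {
  "moves": [
    [[0.001,0,0.03],0],
    [[0.001,0,0.03],0],
    [[0,0,0.015],0],
    [[0,0,0.006],0],
    [[0,0,0],0]
  ]
}}

```text
time_s: 4.47
tcp_pos: [0.557, 0.0984, 0.1021]
ee_rot: [[0.855, -0.518, 0.001], [-0.518, -0.855, 0.0], [0.001, -0.001, -1.0]]
wrist_force: [0.0, -1.0, 0.4]
gripper_width: 0.635
gripper_force: 0.0
```

{"fn": "apply_moves", "kwargs": {
  "moves": [
    [[0,0,0],0],
    [[0,0,0],0],
    [[0,0,0],0],
    [[0,0,0],0],
    [[0,0,0],0]
  ],
  "hand": 0.0
}}

```text
time_s: 4.88
tcp_pos: [0.5569, 0.0984, 0.1024]
ee_rot: [[0.855, -0.519, 0.001], [-0.519, -0.855, 0.001], [0.001, -0.001, -1.0]]
wrist_force: [0.8, 0.7, 0.2]
gripper_width: 0.338
gripper_force: 0.0
```

{"fn": "apply_moves", "kwargs": {
  "moves": [
    [[0,0,0],0],
    [[0,0,-0.01],0],
    [[0,0,-0.03],0],
    [[0,0,-0.04],0],
    [[0,0,-0.04],0]
  ]
}}

```text
time_s: 5.3
tcp_pos: [0.5559, 0.0978, 0.2229]
ee_rot: [[0.855, -0.519, -0.002], [-0.519, -0.855, -0.001], [-0.001, 0.002, -1.0]]
wrist_force: [1.3, 0.2, -0.9]
gripper_width: 0.2
gripper_force: 30.0
```

```bash
python3 - <<'E'
from h import *
state(); delta([.503,-.275,.2])
E
```

```text
t 5.3 tcp [0.5559 0.0978 0.2229] yaw -31.2 tilt [-0.002 -0.001 -1.   ] j [ 26.4  16.2  -8.1   0.  -65.8  32.3] F [ 1.3  0.2 -0.9] M [ 0.07 -0.16  0.05] w 17.4 29.993516206741333
tool shift [0.1482 0.3461 0.0235]
```

{"fn": "apply_moves", "kwargs": {
  "moves": [
    [[0.015,0.035,0],0],
    [[0.015,0.035,0],0],
    [[0.015,0.035,0],0],
    [[0.015,0.035,0],0],
    [[0.015,0.035,0],0]
  ]
}}

```text
time_s: 5.72
tcp_pos: [0.5293, -0.0918, 0.2227]
ee_rot: [[0.855, -0.518, 0.001], [-0.518, -0.855, 0.0], [0.001, -0.001, -1.0]]
wrist_force: [1.0, 0.5, -0.5]
gripper_width: 0.208
gripper_force: 30.0
```

{"fn": "apply_moves", "kwargs": {
  "moves": [
    [[0.015,0.035,0],0],
    [[0.015,0.035,0],0],
    [[0.015,0.035,0],0],
    [[0.015,0.035,0],0],
    [[0.013,0.031,0],0]
  ]
}}

```text
time_s: 6.13
tcp_pos: [0.5028, -0.2766, 0.2225]
ee_rot: [[0.855, -0.519, 0.001], [-0.519, -0.855, -0.0], [0.001, 0.0, -1.0]]
wrist_force: [0.7, 0.6, -0.6]
gripper_width: 0.207
gripper_force: 30.0
```

{"fn": "apply_moves", "kwargs": {
  "moves": [
    [[0,0,0],0],
    [[0,0,0],0]
  ]
}}

```text
time_s: 6.3
tcp_pos: [0.5028, -0.2761, 0.2218]
ee_rot: [[0.853, -0.522, -0.0], [-0.522, -0.853, -0.0], [-0.0, 0.0, -1.0]]
wrist_force: [-0.3, 1.1, 0.3]
gripper_width: 0.202
gripper_force: 30.0
```

```bash
python3 - <<'E'
from h import *
state(); delta([.503,-.275,.04])
p=imaging.capture("wrist"); cv2.imwrite("pics/w3.png",p["frame"])
for d in models.place_of(p,"scrap_tin")[:2]:
        u=px(p,d["at"]); print(round(d["confidence"],2),u.round(),ray(p,u,.0).round(4))
E
```

```text
t 6.3 tcp [ 0.5028 -0.2761  0.2218] yaw -31.5 tilt [-0. -0. -1.] j [-12.6  17.1  -7.    0.  -65.9  71.1] F [-0.3  1.1  0.3] M [ 0.01  0.03 -0.04] w 17.6 29.993230998516083
tool shift [-0.0004 -0.001   0.1818]
0.71 [311. 207.] [ 0.5023 -0.2696  0.    ]
```

View pics/w3.png

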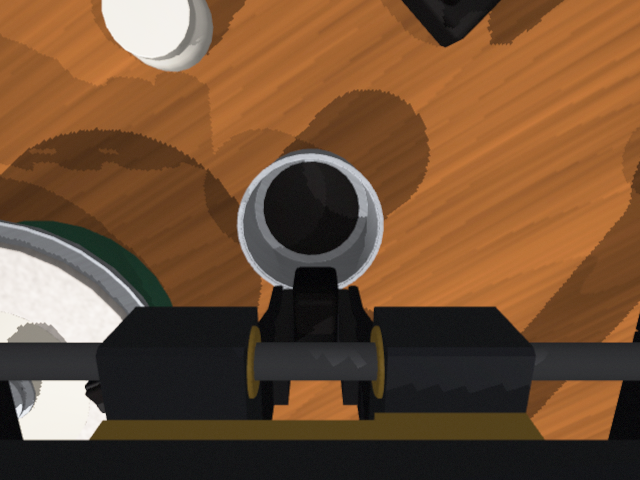

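Offcut a is held and the tin, with rim around (310,220), is right below. Lowering and releasing.

{"fn": "apply_moves", "kwargs": {
  "moves": [
    [[0,-0.002,0.04],0],
    [[0,0,0.04],0],
    [[0,0,0.04],0],
    [[0,0,0.04],0],
    [[0,0,0.02],0]
  ]
}}

```text
time_s: 6.82
tcp_pos: [0.5021, -0.2701, 0.0375]
ee_rot: [[0.856, -0.518, -0.007], [-0.518, -0.856, 0.002], [-0.007, 0.001, -1.0]]
wrist_force: [-0.6, 0.8, -0.3]
gripper_width: 0.204
gripper_force: 30.0
```

{"fn": "apply_moves", "kwargs": {
  "moves": [
    [[0,0,0.008],0],
    [[0,0,0],0]
  ]
}}

```text
time_s: 6.98
tcp_pos: [0.5039, -0.2713, 0.032]
ee_rot: [[0.856, -0.517, -0.004], [-0.517, -0.856, 0.001], [-0.004, 0.001, -1.0]]
wrist_force: [0.2, 0.1, 0.7]
gripper_width: 0.205
gripper_force: 30.0
```

{"fn": "apply_moves", "kwargs": {
  "moves": [
    [[0,0,0],0],
    [[0,0,0],0],
    [[0,0,0],0],
    [[0,0,0],0],
    [[0,0,0],0]
  ],
  "hand": 0.04
}}

```text
time_s: 7.4
tcp_pos: [0.5052, -0.2728, 0.0348]
ee_rot: [[0.855, -0.519, 0.002], [-0.519, -0.855, -0.001], [0.002, -0.001, -1.0]]
wrist_force: [-0.8, -0.4, 0.9]
gripper_width: 0.441
gripper_force: 0.0
```

{"fn": "apply_moves", "kwargs": {
  "moves": [
    [[0,0,-0.04],0],
    [[0,0,-0.04],0],
    [[0,0,-0.04],0],
    [[0,0,-0.04],0],
    [[0,0,-0.02],0]
  ]
}}

```text
time_s: 7.82
tcp_pos: [0.5064, -0.2737, 0.2201]
ee_rot: [[0.855, -0.518, 0.009], [-0.518, -0.855, -0.004], [0.01, -0.002, -1.0]]
wrist_force: [0.5, -0.6, -0.5]
gripper_width: 0.46
gripper_force: 0.0
```

```bash
python3 - <<'E'
from h import *
state(); delta([.4815,-.0732,.2],-11)
p=imaging.capture("wrist")
for d in models.place_of(p,"offcut_a")[:3]:
        u=px(p,d["at"]); print(round(d["confidence"],2),u.round(),ray(p,u,.003).round(4))
E
```

```text
t 7.82 tcp [ 0.5064 -0.2737  0.2201] yaw -31.2 tilt [ 0.009 -0.004 -1.   ] j [-12.2  17.1  -7.4   0.1 -65.   70.9] F [ 0.5 -0.6 -0.5] M [-0.04 -0.12  0.07] w 40.0 0.0
tool shift [-0.1255 -0.1585  0.0191]
turn mod180 -20.2
0.57 [314. 207.] [ 0.5071 -0.2709  0.003 ]
```

{"fn": "apply_moves", "kwargs": {
  "moves": [
    [[-0.025,-0.032,0],0],
    [[-0.025,-0.032,0],0],
    [[-0.025,-0.032,0],0],
    [[-0.025,-0.032,0],0],
    [[-0.025,-0.031,0],0]
  ],
  "hand": 0.055
}}

```text
time_s: 8.33
tcp_pos: [0.4789, -0.0704, 0.2128]
ee_rot: [[0.854, -0.52, -0.001], [-0.52, -0.854, 0.0], [-0.001, 0.001, -1.0]]
wrist_force: [2.0, 0.1, -0.2]
gripper_width: 0.623
gripper_force: 0.0
```

{"fn": "apply_moves", "kwargs": {
  "moves": [
    [[0,0,0.02],-6.7],
    [[0,0,0.02],-6.7],
    [[0,0,0],-6.7],
    [[0,0,0],0],
    [[0,0,0],0]
  ]
}}

```text
time_s: 8.75
tcp_pos: [0.48, -0.0719, 0.1732]
ee_rot: [[0.981, -0.196, -0.001], [-0.196, -0.981, -0.0], [-0.001, 0.0, -1.0]]
wrist_force: [-0.0, 0.8, 1.1]
gripper_width: 0.629
gripper_force: 0.0
```

```bash
python3 - <<'E'
from h import *
state(); 
p=imaging.capture("wrist")
for d in models.place_of(p,"offcut_b")[:3]:
        u=px(p,d["at"]); X=ray(p,u,.098);print(round(d["confidence"],2),u.round(),X.round(4)); 
offcuts(p,.12)
delta([.4815,-.0732,.102],-11)
E
```

```text
t 8.75 tcp [ 0.48   -0.0719  0.1732] yaw -11.3 tilt [-0.001 -0.    -1.   ] j [ 10.7  11.1 -22.8   0.  -56.1  68. ] F [-0.   0.8  1.1] M [-0.    0.03  0.01] w 54.7 0.0
0.7 [318. 250.] [ 0.4819 -0.0725  0.098 ]
0.61 [564. 131.] [ 0.5229 -0.2193  0.098 ]
blob [153. 216.] 550 mm [522.5  10.3] [44.7 17.6] yaw 15.8
blob [320. 256.] 1669 mm [485.1 -74.6] [17.2 31.6] yaw -8.2
blob [220. 345.] 5906 mm [440.9  -4. ] [50.2 77.5] yaw -64.4
blob [111. 334.] 6666 mm [456.1  57. ] [83.1 47.6] yaw 78.6
tool shift [0.0012 0.0009 0.0719]
turn mod180 -0.3
```

{"fn": "apply_moves", "kwargs": {
  "moves": [
    [[0.001,0.001,0.03],-2],
    [[0,0,0.025],0],
    [[0,0,0.011],0],
    [[0,0,0.005],0],
    [[0,0,0],0]
  ]
}}

```text
time_s: 9.27
tcp_pos: [0.4806, -0.0734, 0.1019]
ee_rot: [[0.987, -0.161, -0.002], [-0.161, -0.987, -0.0], [-0.002, 0.001, -1.0]]
wrist_force: [0.1, 0.5, 0.4]
gripper_width: 0.635
gripper_force: 0.0
```

{"fn": "apply_moves", "kwargs": {
  "moves": [
    [[0,0,0],0],
    [[0,0,0],0],
    [[0,0,0],0],
    [[0,0,0],0],
    [[0,0,0],0]
  ],
  "hand": 0.0
}}

```text
time_s: 9.68
tcp_pos: [0.4813, -0.073, 0.1032]
ee_rot: [[0.987, -0.159, 0.001], [-0.159, -0.987, 0.0], [0.001, -0.0, -1.0]]
wrist_force: [0.2, 0.1, 0.6]
gripper_width: 0.335
gripper_force: 0.0
```

{"fn": "apply_moves", "kwargs": {
  "moves": [
    [[0,0,0],0],
    [[0,0,0],0],
    [[0,0,-0.02],0],
    [[0,0,-0.04],0],
    [[0,0,-0.04],0]
  ]
}}

```text
time_s: 10.1
tcp_pos: [0.4797, -0.0732, 0.2026]
ee_rot: [[0.987, -0.159, -0.005], [-0.159, -0.987, -0.001], [-0.004, 0.001, -1.0]]
wrist_force: [1.2, 0.4, -0.2]
gripper_width: 0.209
gripper_force: 30.0
```

```bash
python3 - <<'E'
from h import *
state(); delta([.503,-.273,.055])
E
```

```text
t 10.1 tcp [ 0.4797 -0.0732  0.2026] yaw -9.2 tilt [-0.005 -0.001 -1.   ] j [ 10.5   9.5 -20.2  -0.  -60.6  70.3] F [ 1.2  0.4 -0.2] M [ 0.04 -0.28 -0.02] w 18.2 30.000232458114624
tool shift [0.0555 0.1933 0.1476]
```

{"fn": "apply_moves", "kwargs": {
  "moves": [
    [[0.009,0.032,0],0],
    [[0.009,0.032,0],0],
    [[0.009,0.032,0],0],
    [[0.009,0.032,0],0],
    [[0.009,0.032,0],0]
  ]
}}

```text
time_s: 10.52
tcp_pos: [0.4998, -0.2396, 0.2027]
ee_rot: [[0.987, -0.159, 0.0], [-0.159, -0.987, 0.0], [0.0, -0.0, -1.0]]
wrist_force: [0.8, 0.3, 0.7]
gripper_width: 0.205
gripper_force: 30.0
```

{"fn": "apply_moves", "kwargs": {
  "moves": [
    [[0.009,0.032,0],0],
    [[0,0,0],0],
    [[0,0,0.04],0],
    [[0,0,0.04],0],
    [[0,0,0.04],0]
  ]
}}

```text
time_s: 10.93
tcp_pos: [0.5039, -0.2714, 0.0818]
ee_rot: [[0.987, -0.16, 0.002], [-0.16, -0.987, -0.0], [0.002, -0.0, -1.0]]
wrist_force: [0.3, 0.1, -1.1]
gripper_width: 0.208
gripper_force: 30.0
```

{"fn": "apply_moves", "kwargs": {
  "moves": [
    [[0,0,0.03],0],
    [[0,0,0],0],
    [[0,0,0],0]
  ]
}}

```text
time_s: 11.18
tcp_pos: [0.503, -0.271, 0.0515]
ee_rot: [[0.987, -0.159, -0.004], [-0.159, -0.987, 0.0], [-0.004, 0.0, -1.0]]
wrist_force: [-0.1, -0.5, 0.5]
gripper_width: 0.204
gripper_force: 30.0
```

{"fn": "apply_moves", "kwargs": {
  "moves": [
    [[0,0,0],0],
    [[0,0,0],0],
    [[0,0,0],0],
    [[0,0,0],0],
    [[0,0,0],0]
  ],
  "hand": 0.04
}}

```text
time_s: 11.6
tcp_pos: [0.5044, -0.2713, 0.0539]
ee_rot: [[0.987, -0.159, 0.002], [-0.159, -0.987, -0.001], [0.003, 0.0, -1.0]]
wrist_force: [0.1, -0.0, 0.5]
gripper_width: 0.436
gripper_force: 0.0
```

{"fn": "apply_moves", "kwargs": {
  "moves": [
    [[0,0,-0.04],0],
    [[0,0,-0.04],0],
    [[0,0,-0.04],0],
    [[0,0,-0.04],0],
    [[0,0,-0.04],0]
  ]
}}

```text
time_s: 12.02
tcp_pos: [0.5032, -0.2711, 0.2553]
ee_rot: [[0.987, -0.159, 0.001], [-0.159, -0.987, -0.0], [0.001, 0.0, -1.0]]
wrist_force: [0.9, 0.5, -0.0]
gripper_width: 0.461
gripper_force: 0.0
```

```bash
python3 - <<'E'
from h import *
state(); delta([.522,.0125,.25])
p=imaging.capture("wrist"); cv2.imwrite("pics/w4.png",p["frame"])
for d in models.place_of(p,"offcut_a")[:3]:
        u=px(p,d["at"]); print(round(d["confidence"],2),u.round(),ray(p,u,.003).round(4))
E
```

```text
t 12.02 tcp [ 0.5032 -0.2711  0.2553] yaw -9.2 tilt [ 0.001 -0.    -1.   ] j [-12.1  15.6  -4.2   0.  -70.1  92.9] F [ 0.9  0.5 -0. ] M [-0.1  -0.13 -0.01] w 40.1 0.0
tool shift [-0.0266 -0.2829  0.0053]
0.55 [317. 196.] [ 0.505  -0.2717  0.003 ]
0.42 [317. 192.] [ 0.509  -0.2729  0.003 ]
```

View pics/w4.png

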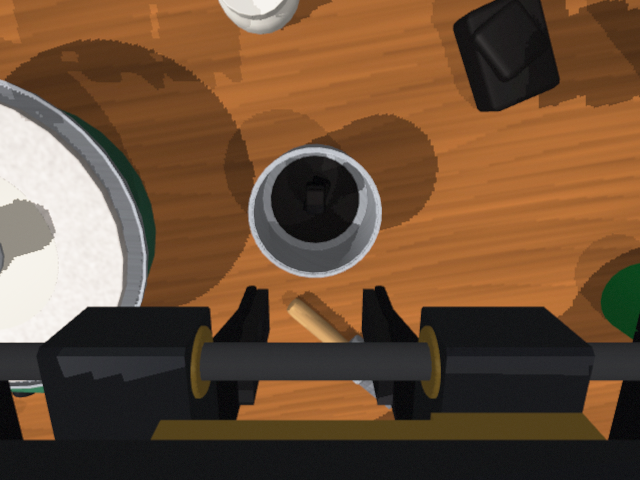

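Both offcuts are in the tin, the second showing at about (316,195) well inside the rim. Now the collar.

{"fn": "apply_moves", "kwargs": {
  "moves": [
    [[-0.0035,-0.035,0],0],
    [[-0.0035,-0.035,0],0],
    [[-0.0035,-0.035,0],0],
    [[-0.0035,-0.035,0],0],
    [[-0.0035,-0.035,0],0]
  ],
  "hand": 0.065
}}

```text
time_s: 12.53
tcp_pos: [0.514, -0.0942, 0.2529]
ee_rot: [[0.987, -0.16, 0.001], [-0.16, -0.987, 0.0], [0.001, -0.0, -1.0]]
wrist_force: [-0.3, 0.2, 0.4]
gripper_width: 0.714
gripper_force: 0.0
```

{"fn": "apply_moves", "kwargs": {
  "moves": [
    [[-0.003,-0.036,0],0],
    [[-0.003,-0.036,0],0],
    [[-0.003,-0.036,0],0],
    [[0,0,0],0],
    [[0,0,0],0]
  ]
}}

```text
time_s: 12.95
tcp_pos: [0.5225, 0.0142, 0.2527]
ee_rot: [[0.988, -0.156, 0.0], [-0.156, -0.988, 0.0], [0.0, -0.0, -1.0]]
wrist_force: [-0.3, -0.3, -1.0]
gripper_width: 0.743
gripper_force: 0.0
```

```bash
python3 - <<'E'
from h import *
state(); 
p=imaging.capture("wrist"); cv2.imwrite("pics/w5.png",p["frame"]); print(p["eye"])
for t,z in(("collar_top",.156),("collar",.116),("lap_seat",.105),("pins",.116),("lap",0)):
    for d in models.place_of(p,t)[:1]:
        u=px(p,d["at"]); print(t,round(d["confidence"],2),u.round(1),ray(p,u,z).round(4))
g=cv2.cvtColor(p["frame"],cv2.COLOR_BGR2GRAY); u=proj(p,[.522,.0125,.156]); print(u, proj(p,[.543,.0125,.156]))
x,y=u.astype(int); cv2.imwrite("pics/c5.png",cv2.resize(p["frame"][y-75:y+75,x-100:x+100],(800,600),interpolation=cv2.INTER_CUBIC)); print(x-100,y-75)
E
```

```text
t 12.95 tcp [0.5225 0.0142 0.2527] yaw -9.0 tilt [ 0.  0. -1.] j [ 19.4  10.8 -11.   -0.  -68.2  61.7] F [-0.3 -0.3 -1. ] M [-0.04  0.02  0.02] w 64.7 0.0
[0.60124111 0.00288303 0.41441209]
collar_top 0.91 [320.4 242.2] [0.5225 0.0121 0.156 ]
collar 0.76 [317.5 223.3] [0.5251 0.0134 0.116 ]
lap 0.78 [317.8 196.1] [0.5235 0.0127 0.    ]
[319.87875511 243.01605995] [314.82402084 211.89836662]
219 168
```

View pics/c5.png

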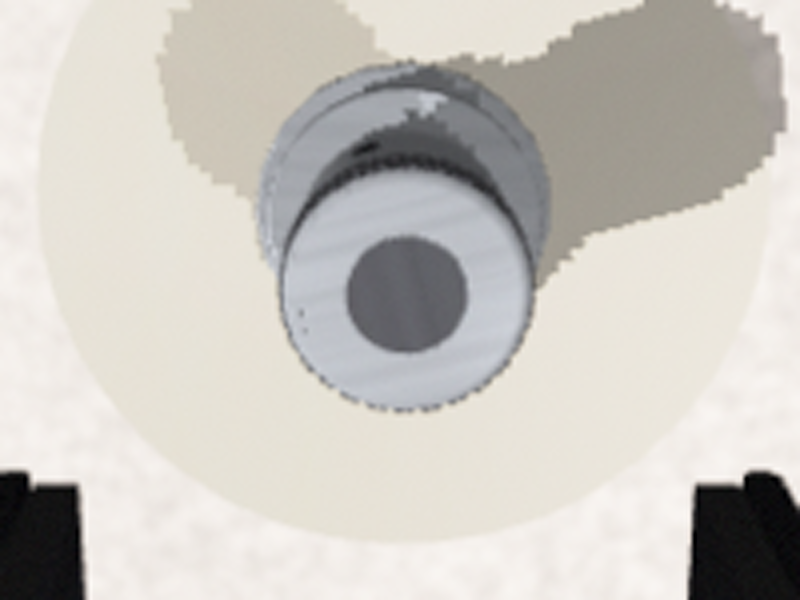

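The collar is seen from above, its top centred at about pixel (321,241), so the spindle axis is at (0.523, 0.012). I'll descend with the pads on the knurled head and close.

{"fn": "apply_moves", "kwargs": {
  "moves": [
    [[0.001,0.002,0.04],0],
    [[0,0,0.04],0],
    [[0,0,0.03],0],
    [[0,0,0.011],0],
    [[0,0,0],0]
  ]
}}

```text
time_s: 13.67
tcp_pos: [0.5208, 0.0088, 0.1281]
ee_rot: [[0.987, -0.161, -0.008], [-0.161, -0.987, -0.002], [-0.007, 0.003, -1.0]]
wrist_force: [-1.2, -0.6, -0.4]
gripper_width: 0.749
gripper_force: 0.0
```

{"fn": "apply_moves", "kwargs": {
  "moves": [
    [[0,0,0],0],
    [[0,0,0],0],
    [[0,0,0],0],
    [[0,0,0],0],
    [[0,0,0],0]
  ],
  "hand": 0.0
}}

```text
time_s: 14.08
tcp_pos: [0.5239, 0.0104, 0.1327]
ee_rot: [[0.987, -0.159, 0.002], [-0.159, -0.987, 0.001], [0.002, -0.001, -1.0]]
wrist_force: [-0.3, -0.8, 2.5]
gripper_width: 0.469
gripper_force: 30.0
```

```bash
python3 -c "
from h import *
state()"
```

```text
t 14.08 tcp [0.5239 0.0104 0.1327] yaw -9.2 tilt [ 0.002  0.001 -1.   ] j [ 18.9  17.2 -21.    0.  -51.6  61.9] F [-0.3 -0.8  2.5] M [-0.07  0.03  0.02] w 40.8 30.008486453443766
```

{"fn": "apply_moves", "kwargs": {
  "moves": [
    [[0,0,0],0],
    [[0,0,0.001],0],
    [[0,0,0],0],
    [[0,0,0],0]
  ]
}}

```text
time_s: 14.42
tcp_pos: [0.5243, 0.0104, 0.1325]
ee_rot: [[0.987, -0.158, 0.003], [-0.158, -0.987, -0.0], [0.003, -0.0, -1.0]]
wrist_force: [-1.5, -0.7, 7.6]
gripper_width: 0.471
gripper_force: 30.0
```

{"fn": "apply_moves", "kwargs": {
  "moves": [
    [[0,0,0.001],0],
    [[0,0,0],0],
    [[0,0,0],0]
  ]
}}

```text
time_s: 14.67
tcp_pos: [0.5246, 0.0103, 0.1324]
ee_rot: [[0.987, -0.158, 0.004], [-0.158, -0.987, -0.0], [0.004, -0.0, -1.0]]
wrist_force: [-3.1, 0.1, 12.0]
gripper_width: 0.471
gripper_force: 30.0
```

Contact behaves as a spring of about 5 N/mm, and the push is now 12 N. Turning slowly under that push.

{"fn": "apply_moves", "kwargs": {
  "moves": [
    [[0,0,0],3],
    [[0,0,0],3],
    [[0,0,0],3],
    [[0,0,0],3],
    [[0,0,0],3]
  ]
}}

```text
time_s: 15.08
tcp_pos: [0.5251, 0.0101, 0.1324]
ee_rot: [[0.912, -0.41, 0.005], [-0.41, -0.912, -0.001], [0.005, -0.001, -1.0]]
wrist_force: [-1.1, -1.9, 10.9]
gripper_width: 0.469
gripper_force: 30.0
```

```bash
python3 -c "
from h import *
state()"
```

```text
t 15.08 tcp [0.5251 0.0101 0.1324] yaw -24.2 tilt [ 0.005 -0.001 -1.   ] j [ 18.9  17.3 -21.1   0.2 -51.4  46.8] F [-1.1 -1.9 10.9] M [-0.77  0.38  0.06] w 40.8 29.988530483096838
```

{"fn": "apply_moves", "kwargs": {
  "moves": [
    [[0,0,0],3],
    [[0,0,0],3],
    [[0,0,0],3],
    [[0,0,0],3],
    [[0,0,0],3]
  ]
}}

```text
time_s: 15.5
tcp_pos: [0.5244, 0.0101, 0.1312]
ee_rot: [[0.774, -0.633, 0.003], [-0.633, -0.774, -0.0], [0.003, -0.002, -1.0]]
wrist_force: [0.5, -0.8, 3.2]
gripper_width: 0.471
gripper_force: 30.0
```

{"fn": "apply_moves", "kwargs": {
  "moves": [
    [[0,0,0],3],
    [[0,0,0],3],
    [[0,0,0],3],
    [[0,0,0],3],
    [[0,0,0],3]
  ]
}}

```text
time_s: 15.92
tcp_pos: [0.5226, 0.0103, 0.129]
ee_rot: [[0.583, -0.812, -0.001], [-0.812, -0.583, 0.0], [-0.001, 0.001, -1.0]]
wrist_force: [0.2, 0.0, -2.4]
gripper_width: 0.47
gripper_force: 30.0
```

The support force has vanished and z is dropping, so the keyways have caught. Checking torque, then lowering gently.

```bash
python3 -c "
from h import *
state()"
```

```text
t 15.92 tcp [0.5226 0.0103 0.129 ] yaw -54.3 tilt [-0.001  0.    -1.   ] j [ 18.9  17.4 -21.3  -0.  -51.3  16.8] F [ 0.2  0.  -2.4] M [ 0.08 -0.02 -0.05] w 40.9 29.998531630262733
```

{"fn": "apply_moves", "kwargs": {
  "moves": [
    [[0,0,0.001],0],
    [[0,0,0.001],0],
    [[0,0,0.001],0],
    [[0,0,0],0]
  ]
}}

```text
time_s: 16.25
tcp_pos: [0.5231, 0.0103, 0.1269]
ee_rot: [[0.586, -0.81, -0.0], [-0.81, -0.586, -0.0], [0.0, 0.001, -1.0]]
wrist_force: [-1.9, 0.1, 2.9]
gripper_width: 0.47
gripper_force: 30.0
```

```bash
python3 -c "
from h import *
state()"
```

```text
t 16.25 tcp [0.5231 0.0103 0.1269] yaw -54.1 tilt [-0. -0. -1.] j [ 18.9  17.6 -21.5   0.  -51.   17. ] F [-1.9  0.1  2.9] M [ 0.08  0.5  -0.07] w 40.9 29.996323892846704
```

{"fn": "apply_moves", "kwargs": {
  "moves": [
    [[0,0,0.001],0],
    [[0,0,0.001],0],
    [[0,0,0.001],0],
    [[0,0,0.001],0],
    [[0,0,0],0]
  ]
}}

```text
time_s: 16.67
tcp_pos: [0.5234, 0.0102, 0.1232]
ee_rot: [[0.586, -0.81, 0.0], [-0.81, -0.586, -0.0], [0.0, -0.0, -1.0]]
wrist_force: [-3.3, 0.7, 6.6]
gripper_width: 0.473
gripper_force: 30.0
```

{"fn": "apply_moves", "kwargs": {
  "moves": [
    [[0,0,0.001],0],
    [[0,0,0.001],0],
    [[0,0,0],0],
    [[0,0,0],0]
  ]
}}

```text
time_s: 17.0
tcp_pos: [0.5235, 0.0102, 0.1218]
ee_rot: [[0.586, -0.81, 0.001], [-0.81, -0.586, -0.0], [0.001, -0.0, -1.0]]
wrist_force: [-3.7, 1.2, 9.3]
gripper_width: 0.47
gripper_force: 30.0
```

```bash
python3 -c "
from h import *
state()"
```

```text
t 17.0 tcp [0.5235 0.0102 0.1218] yaw -54.1 tilt [ 0.001 -0.    -1.   ] j [ 18.9  17.9 -21.8   0.  -50.2  17. ] F [-3.7  1.2  9.3] M [0.16 1.22 0.  ] w 40.9 29.994810735806823
```

{"fn": "apply_moves", "kwargs": {
  "moves": [
    [[0,0,0.001],0],
    [[0,0,0],0],
    [[0,0,0],0]
  ]
}}

```text
time_s: 17.25
tcp_pos: [0.5235, 0.0102, 0.1218]
ee_rot: [[0.587, -0.81, 0.001], [-0.81, -0.587, -0.001], [0.001, -0.001, -1.0]]
wrist_force: [-7.3, 0.7, 14.2]
gripper_width: 0.466
gripper_force: 30.0
```

{"fn": "apply_moves", "kwargs": {
  "moves": [
    [[0,0,0.001],0],
    [[0,0,0],0],
    [[0,0,0],0]
  ]
}}

```text
time_s: 17.5
tcp_pos: [0.5236, 0.0101, 0.1217]
ee_rot: [[0.587, -0.81, 0.002], [-0.81, -0.587, -0.001], [0.002, -0.001, -1.0]]
wrist_force: [-7.8, 1.4, 20.0]
gripper_width: 0.469
gripper_force: 30.0
```

Hard stop at z 0.1217, 11 mm below the start height, with the force rising steeply to 20 N, so the collar is home. I'll hold a little and check steadiness and the scene.

{"fn": "apply_moves", "kwargs": {
  "moves": [
    [[0,0,0],0],
    [[0,0,0],0],
    [[0,0,0],0],
    [[0,0,0],0],
    [[0,0,0],0]
  ]
}}

```text
time_s: 17.92
tcp_pos: [0.5236, 0.0101, 0.1217]
ee_rot: [[0.587, -0.81, 0.002], [-0.81, -0.587, -0.001], [0.002, -0.001, -1.0]]
wrist_force: [-8.6, 1.8, 19.9]
gripper_width: 0.472
gripper_force: 30.0
```

```bash
python3 - <<'E'
from h import *
state()
p=imaging.capture("scene"); u=proj(p,[.523,.012,.13]).astype(int)
k=lambda c:cv2.resize(p["frame"][c[1]-60:c[1]+60,c[0]-53:c[0]+53],(400,453),interpolation=cv2.INTER_CUBIC)
t=proj(p,[.503,-.273,.05]).astype(int)
cv2.imwrite("pics/s6.png",np.hstack([k(u),k(t)]))
for d in models.place_of(p,"collar_top")[:1]:
    v=px(p,d["at"]); print(v, proj(p,[.523,.012,.145]),proj(p,[.523,.012,.156]),d["confidence"])
q=imaging.capture("top")
for d in models.place_of(q,"offcut_a")[:3]: print(px(q,d["at"]),d["confidence"],ray(q,px(q,d["at"]),.02))
E
```

```text
t 17.92 tcp [0.5236 0.0101 0.1217] yaw -54.1 tilt [ 0.002 -0.001 -1.   ] j [ 18.9  17.9 -21.9   0.1 -50.1  16.9] F [-8.6  1.8 19.9] M [ 0.38  2.46 -0.02] w 41.1 29.998316131532192
[263.488 198.912] [306.26779375 217.54892507] [306.27332502 213.57189046] 0.6
[500.608 214.608] 0.69 [ 0.6021286  -0.45039729  0.02      ]
[429.632 253.488] 0.51 [ 0.50466081 -0.26470981  0.02      ]
[431.296 246.48 ] 0.44 [ 0.52249546 -0.26980811  0.02      ]
```

View pics/s6.png

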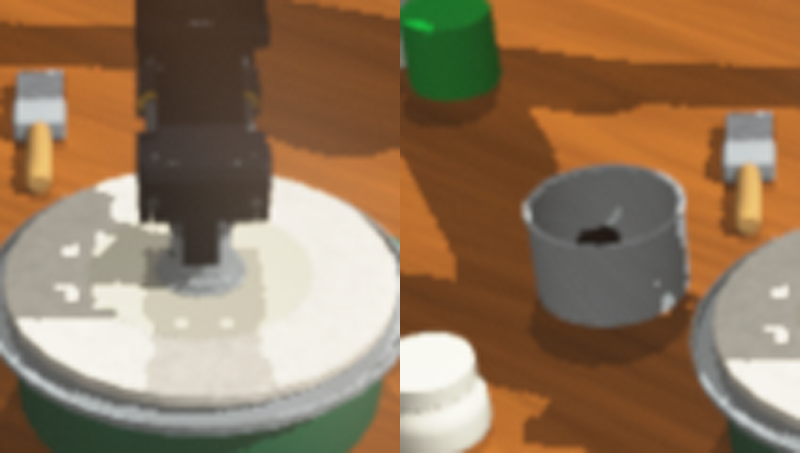

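The disc is clear, both offcuts sit in the tin (around crop pixel (598,236)), and the collar is down on the ring with the gripper holding it at a steady 20 N. Handing in.

```bash
python3 -c "
from h import *
print(r.finish_job())"
```

```text
the job is handed in; nothing more can be done
None
```

I put both offcuts in the scrap tin, then turned the collar about 45° until it keyed and pushed it down to a hard stop (11 mm, as specified); the job is handed in at about 18 s with the gripper still pressing it home at about 20 N.

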